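# Find and release the latched selector key

### The job

One of the four white keys on the blue selector box is latched down. With the fingertips, tap each key lightly in turn from left to right - lightly enough that no raised key is pushed most of the way down and the latched one stays latched - then press the latched key firmly so that its catch lets go and it springs up, leaving all four keys up. Do not pick up or disturb the orange plug, the brass bush or the fuse strip beside the box.

Things in the scene. Friction and masses are not known exactly. Their poses are not given: they have to be found in the camera images.
- key_box: Blue metal selector box with a dark steel top plate and four white keys in a row; 80 (x) x 212 (y) x 50 mm high, fixed to the bench. Origin: centre of its underside, on the bench; y along the row to the left, z up. Two terminals stick out 10 mm at the back. Key centres lie at y = +75, +25, -25, -75 mm on x = 0 (keys 1 to 4, left to right; 1 to 4 white pips behind them).
- key_1_top (a point): Centre of the top face of the leftmost key: a white cap 34 (across the row) x 26 mm (along the row), top face 65 mm above the bench when up (15 mm above the plate, a yellow band showing under the cap), 61 mm when latched down (band sunk out of sight), 55 mm at the bottom. The point moves with the key.
- key_2_top (a point): Centre of the top face of the second from the left key: a white cap 34 (across the row) x 26 mm (along the row), top face 65 mm above the bench when up (15 mm above the plate, a yellow band showing under the cap), 61 mm when latched down (band sunk out of sight), 55 mm at the bottom. The point moves with the key.
- key_3_top (a point): Centre of the top face of the third from the left key: a white cap 34 (across the row) x 26 mm (along the row), top face 65 mm above the bench when up (15 mm above the plate, a yellow band showing under the cap), 61 mm when latched down (band sunk out of sight), 55 mm at the bottom. The point moves with the key.
- key_4_top (a point): Centre of the top face of the rightmost key: a white cap 34 (across the row) x 26 mm (along the row), top face 65 mm above the bench when up (15 mm above the plate, a yellow band showing under the cap), 61 mm when latched down (band sunk out of sight), 55 mm at the bottom. The point moves with the key.
- key_1 (a joint): Travel of the leftmost key in m: 0 up, 0.004 latched, 0.010 bottom. Up, it is sprung (starts at 2 N, 500 N/m) and returns when let go. The one key latched at the start (any of the four) gives only above 4 N, then 500 N/m or a bit more; pushed past about 0.008 (7 N) its catch lets go and it springs up as the finger leaves; pushed less, it stays latched.
- key_2 (a joint): Travel of the second from the left key in m: 0 up, 0.004 latched, 0.010 bottom. Up, it is sprung (starts at 2 N, 500 N/m) and returns when let go. The one key latched at the start (any of the four) gives only above 4 N, then 500 N/m or a bit more; pushed past about 0.008 (7 N) its catch lets go and it springs up as the finger leaves; pushed less, it stays latched.
- key_3 (a joint): Travel of the third from the left key in m: 0 up, 0.004 latched, 0.010 bottom. Up, it is sprung (starts at 2 N, 500 N/m) and returns when let go. The one key latched at the start (any of the four) gives only above 4 N, then 500 N/m or a bit more; pushed past about 0.008 (7 N) its catch lets go and it springs up as the finger leaves; pushed less, it stays latched.
- key_4 (a joint): Travel of the rightmost key in m: 0 up, 0.004 latched, 0.010 bottom. Up, it is sprung (starts at 2 N, 500 N/m) and returns when let go. The one key latched at the start (any of the four) gives only above 4 N, then 500 N/m or a bit more; pushed past about 0.008 (7 N) its catch lets go and it springs up as the finger leaves; pushed less, it stays latched.
- orange_plug: Bystander: orange plug standing upright, 26 x 22 x 46 mm high, loose on the bench behind the box. Origin: centre of its underside.
- brass_bush: Bystander: brass bush standing upright, 22 mm across, 33 mm high, loose behind the box. Origin: centre of its underside.
- fuse_strip: Bystander: pale fuse strip with a glass fuse, 18 x 50 x 16 mm, loose at the left end of the box. Origin: centre of its underside.

How it is judged:
By the outcome, as a careful person would: the job done as asked, in the order asked, and still so for the second after the job is handed in, with the robot touching nothing.
It also fails if it takes over 48 s, if anything falls off the work surface, if the arm or the gripper's body presses on something with over 40 N, if the wrist force passes 120 N, or if a joint passes its speed limit or range.

### The arm

A 7-joint arm with a two-finger parallel gripper is mounted at the origin on a cart in front of the work surface, level with it; the furniture and walls round the work are solid. World frame = base frame: x ahead of the robot, y to its left, z up, the work surface at z = 0. Lengths are in m, angles in rad, forces in N, time in s.
With the tool pointing down it reaches from about 0.4 to 0.875 m from the base axis. Payload 6.5 kg.
Tool frame: the origin (TCP) lies at the very end of the fingers, on their centre line; the grasp point (between the pads) lies tcp_to_grasp behind it (tcp_to_grasp is the distance from the TCP to the grasp point, in m); z points along the fingers, y is the line along which they close (so a half turn about z gives the same grasp; the last joint's range is limited). The gripper opens to 88 mm and grips with 3 to 60 N. Pads are 18 mm wide; open, the fingers measure 123 mm over their backs; the gripper's body (75 mm by 187 mm) begins 45 mm behind the grasp point.
Start: joints at [-1.35, 0.536, -0.004, 1.538, 0.003, 1.067, -0.071], TCP at [0.184, 0.623, 0.239] pointing down, gripper open.
Joint ranges: [-2.7, 2.7], [-0.37, 2.16], [-1.27, 1.26], [0.24, 2.4], [-1.31, 4.45], [0.19, 1.91], [-2.76, 2.76]. Speed limits (rad/s): [2.39, 2.39, 3.14, 3.14, 3.14, 3.14, 3.14].

### API

Orientations are given as a unit quaternion [w, x, y, z].
In Python, from bench import goto, movel, move_j, set_gripper, wait, inverse_kinematics, sense, camera, calibration, Unreachable, hand_in, look_for, tcp_to_grasp gives the robot as it stands. Calls block until the motion is done:
- goto(position, orientation): joint-space move of the TCP to a pose.
- movel(position, speed=0.15, frame=None, until_force=None): straight line of the TCP; frame=None keeps the orientation; speed is the mean speed in m/s. With until_force (N) it stops when the force on the tool has changed by that much, and returns True; else False.
- move_j(angles): joint-space move.
- set_gripper(opening, force=None): opening from 0.0 (shut) to 1.0 (fully open); force is the grip in N (None keeps the last); returns when the fingers have stopped.
- wait(seconds).
- inverse_kinematics(position, orientation): joint angles nearest the present ones, or None.
- sense(): the state.
- camera(name): name is "scene" or "top" or "wrist"; returns the picture (384x512x3 uint8, red, green, blue); there is no depth.
- calibration(name): a dict with "mtx" (3x3 intrinsics, pixels), "k1" (the pictures are not rectified: a ray, as slopes to the right and down, at radius r is drawn at 1 + k1 r^2 times it, then the intrinsics apply), "T" (4x4, takes a point from camera to world coordinates). Camera axes: x right, y down, z forward; pixel columns grow to the right and rows downward; lengths in m; the calibration is good to about 2 mm. A picture is of the moment at which its call begins: read the wrist's pose just before it. calibration takes no time and is no camera call; for the wrist camera it gives the pose at the moment of the call.
A pose or a line that the arm cannot do raises Unreachable and nothing moves.
- hand_in(): hands the job in; it is judged then, once.
Trained networks look in the newest picture that a camera, given by its name, has taken for a name from the list of things; names that differ only in an ending like _2 or _b are one class to them, and where a whole thing is asked for, a point or a joint stands for the part that bears it (a point fixed in the world has none). Each returns a list of dicts, best first, with "conf" (0 to 1); they miss things now and then, are a little off and sometimes report something else, mostly with a low value. They report only what shows in the picture. A call takes as long as a camera call.
- look_for(camera, query): "centre" ([column, row] in pixels, amid what is visible of it).
The state is a dict: "clock": time; "joint_positions": joint angles; "qd": joint speeds; "joint_torque": joint torques, N m; "ee_pos": TCP position; "tcp_rot": TCP orientation; "force": force on the tool from outside, world axes, zero at the start; "moment": the same for the moment, N m; "width": opening from 0.0 (shut) to 1.0 (fully open); "grip_force": force on a finger pad.
Only numpy, scipy, OpenCV 4.12 (cv2) and the standard library are available. Lean on these libraries where they do the work, as an engineer would, in place of code of your own. Each camera call takes 0.05 s, during which the arm holds its last target. There are 200 camera calls.

## Working session

There is one attempt and no reset: what is moved stays moved. The work goes in short steps, each a Python script; the robot and the scene stay as the last script left them, time stands still between calls to the robot, and variables do not carry over. Pictures are saved under pics/ and viewed, at most 10 in all, crops included, and the job is handed in when it is done.

```bash
mkdir -p pics
python3 - <<'E'
from bench import *
import cv2
for n in ("scene","top"):
    im=camera(n); cv2.imwrite(f"pics/{n}0.png",cv2.cvtColor(im,cv2.COLOR_RGB2BGR))
    for q in ("key_1_top","key_box","orange_plug","brass_bush","fuse_strip"):
        print(n,q,[(d['conf'],d['centre']) for d in look_for(n,q)][:6])
    c=calibration(n); print(c)
s=sense();print(s['clock'],s['force'],s['tcp_rot'],tcp_to_grasp)
E
```

```text
scene key_1_top [(0.46, [226.0, 207.7])]
scene key_box [(0.6, [262.7, 231.7])]
scene orange_plug [(0.29, [263.7, 232.2])]
scene brass_bush [(0.36, [292.6, 220.3])]
scene fuse_strip [(0.5, [201.9, 220.1])]
{'mtx': array([[407.12402542,   0.        , 257.38256139],
       [  0.        , 407.12402542, 195.19105628],
       [  0.        ,   0.        ,   1.        ]]), 'k1': -0.06399038184570645, 'T': array([[ 0.68333328, -0.3045538 ,  0.66355302, -0.02282777],
       [-0.73007338, -0.29369806,  0.61703672, -0.3000069 ],
       [ 0.00696335, -0.90608412, -0.42304028,  0.44681001],
       [ 0.        ,  0.        ,  0.        ,  1.        ]])}
top key_1_top [(0.54, [237.1, 218.3])]
top key_box [(0.56, [278.0, 210.3])]
top orange_plug [(0.53, [226.9, 179.4]), (0.16, [275.3, 212.7])]
top brass_bush [(0.6, [283.7, 172.1])]
top fuse_strip [(0.57, [201.8, 230.4])]
{'mtx': array([[457.26310407,   0.        , 264.95547343],
       [  0.        , 457.26310407, 189.59665027],
       [  0.        ,   0.        ,   1.        ]]), 'k1': 0.018188185096124056, 'T': array([[ 1.86874257e-02, -9.76985385e-01,  2.12486089e-01,
         3.71465643e-01],
       [-9.99825173e-01, -1.81255441e-02,  4.59214489e-03,
         2.14212804e-01],
       [-6.35032460e-04, -2.12534756e-01, -9.77153301e-01,
         8.90968076e-01],
       [ 0.00000000e+00,  0.00000000e+00,  0.00000000e+00,
         1.00000000e+00]])}
0.6 [ 0.06124957 -0.48189158 -0.32064925] [1.25642366e-05 1.42906383e-01 9.89736210e-01 6.75270656e-06] 0.0187
```

Run:
```python
import cv2
a=cv2.imread("pics/top0.png")[130:280,170:370]
cv2.imwrite("pics/topc.png",cv2.resize(a,None,fx=4,fy=4,interpolation=cv2.INTER_CUBIC))
a=cv2.imread("pics/scene0.png")[160:310,170:370]
cv2.imwrite("pics/scenec.png",cv2.resize(a,None,fx=4,fy=4,interpolation=cv2.INTER_CUBIC))
```

```text
(no output)
```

View pics/topc.png

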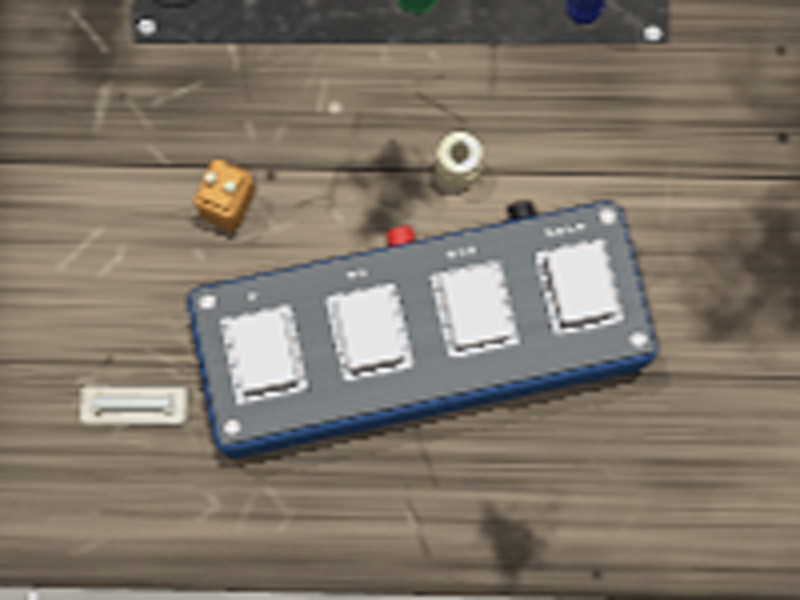

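View pics/scenec.png

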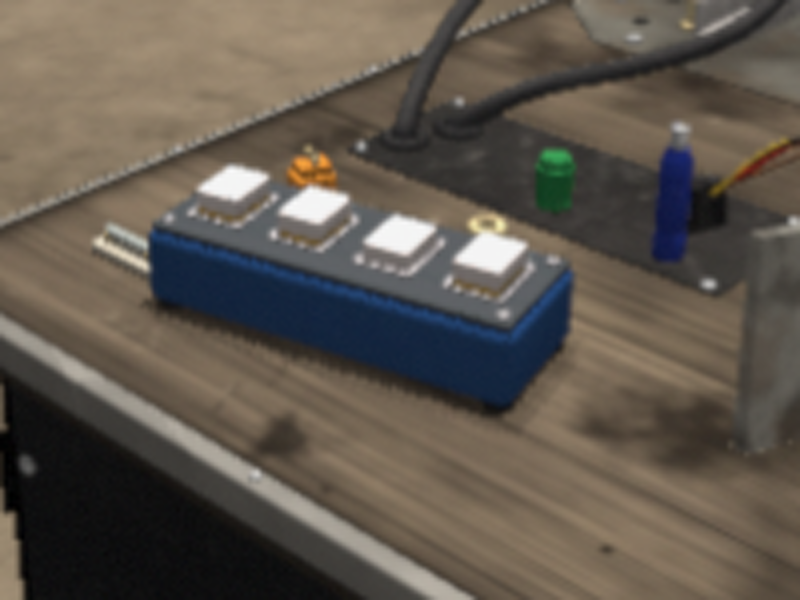

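Top view: the box's corner screws are at crop pixels (207,302), (608,216), (639,340) and (232,428). Key 1 is on the left, next to the fuse strip. In the scene view keys 1, 2 and 4 show yellow bands and key 3 at (400,243) shows none, so key 3 is the latched one. Next I'll compute the pose and check the surroundings.

```bash
cat > h.py <<'E'
import numpy as np, cv2
from bench import *
def proj_plane(name,px,z):
    c=calibration(name); k=np.array([c['k1'],0,0,0,0.])
    d=cv2.undistortPoints(np.array([px],float),c['mtx'],k)[0]
    r=np.c_[d,np.ones(len(d))]@c['T'][:3,:3].T; o=c['T'][:3,3]
    return o+r*((z-o[2])/r[:,2])[:,None]
E
python3 - <<'E'
from h import *
f=lambda p,o:np.array(p)/4+o-0.375
S=proj_plane("top",f([(207,302),(608,216),(639,340),(232,428)],(170,130)),.05)
print(S, S.mean(0)); d=S[0]+S[3]-S[1]-S[2]; print(np.degrees(np.arctan2(-d[0],d[1])),np.linalg.norm(d)/2)
K=proj_plane("top",f([(263,348),(369,327),(475,304),(581,282)],(170,130)),.062); print(K,K.mean(0),np.linalg.norm(np.diff(K,axis=0),axis=1))
K=proj_plane("scene",f([(234,185),(315,207),(400,238),(491,255)],(170,160)),.065); print(K,K.mean(0),np.linalg.norm(np.diff(K,axis=0),axis=1))
a=np.hstack([cv2.imread("pics/top0.png"),cv2.imread("pics/scene0.png")]);cv2.imwrite("pics/both.png",cv2.resize(a,(800,300)))
E
```

```text
[[0.5231459  0.29900905 0.05      ]] [0.5231459  0.29900905 0.05      ]Traceback (most recent call last):
  File "<stdin>", line 4, in <module>
IndexError: index 3 is out of bounds for axis 0 with size 1
```

```bash
sed -i "s/np.array(\[px\],float),c\['mtx'\],k)\[0\]/np.array(px,float).reshape(-1,1,2),c['mtx'],k)[:,0]/" h.py
python3 - <<'E'
from h import *
f=lambda p,o:np.array(p)/4+o-0.375
S=proj_plane("top",f([(207,302),(608,216),(639,340),(232,428)],(170,130)),.05)
print(S, S.mean(0)); d=S[0]+S[3]-S[1]-S[2]; print(np.degrees(np.arctan2(-d[0],d[1])),np.linalg.norm(d)/2)
K=proj_plane("top",f([(263,348),(369,327),(475,304),(581,282)],(170,130)),.062); print(K,K.mean(0),np.linalg.norm(np.diff(K,axis=0),axis=1))
K=proj_plane("scene",f([(234,185),(315,207),(400,238),(491,255)],(170,160)),.065); print(K,K.mean(0),np.linalg.norm(np.diff(K,axis=0),axis=1))
a=np.hstack([cv2.imread("pics/top0.png"),cv2.imread("pics/scene0.png")]);cv2.imwrite("pics/both.png",cv2.resize(a,(800,300)))
E
```

```text
[[0.5231459  0.29900905 0.05      ]
 [0.56784985 0.11147421 0.05      ]
 [0.50895037 0.09753591 0.05      ]
 [0.46450005 0.28520397 0.05      ]] [0.51611154 0.19830578 0.05      ]
13.366517927525805 0.19282485900997148
[[0.50007085 0.27133068 0.062     ]
 [0.51070636 0.22299914 0.062     ]
 [0.52233434 0.17443507 0.062     ]
 [0.53355636 0.12562696 0.062     ]] [0.51666698 0.19859796 0.062     ] [0.0494879  0.04993674 0.05008159]
[[0.49478365 0.26487316 0.065     ]
 [0.50623492 0.21674294 0.065     ]
 [0.51141794 0.16335463 0.065     ]
 [0.52896252 0.12010424 0.065     ]] [0.51034976 0.19126874 0.065     ] [0.04947373 0.0536393  0.04667343]
```

View pics/both.png

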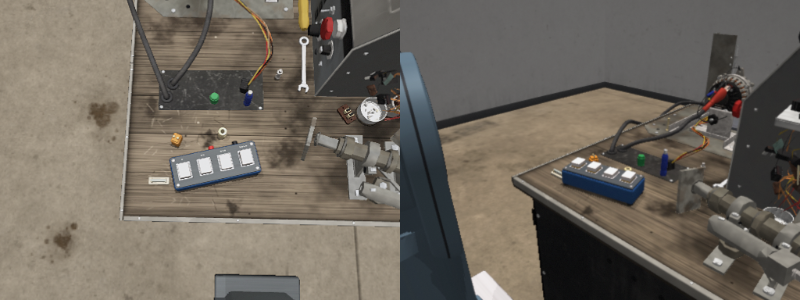

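The key-row pitch comes out at 50 mm, as specified. The box is at about (0.5165, 0.1985), yaw 13.3°. Pipework stands to the right of the box at about y≈0, so I'll turn the gripper's long body across the row. Next step: hover and check with the wrist camera.

```bash
cat >> h.py <<'E'
from scipy.spatial.transform import Rotation as R
yaw=np.radians(13.2); ux=np.array([np.cos(yaw),np.sin(yaw),0]); uy=np.array([-ux[1],ux[0],0])
C=np.array([.5165,.1985,0])
q=R.from_matrix(np.c_[np.cross(ux,[0,0,-1.]),ux,[0,0,-1.]]).as_quat(); q=[q[3],*q[:3]]
KY=[.075,.025,-.025,-.075]
E
python3 - <<'E'
from h import *
ps=[C+[0,0,.25]]+[C+uy*y+[0,0,.06] for y in KY]
for p in ps: print(np.round(inverse_kinematics(p,q),2))
set_gripper(0.0)
goto(C+uy*.03+[0,0,.26],q)
im=camera("wrist"); cv2.imwrite("pics/w0.png",cv2.cvtColor(im,cv2.COLOR_RGB2BGR))
s=sense();print(s['clock'],s['ee_pos'],s['force'],s['width'])
c=calibration("wrist");T=np.linalg.inv(c['T'])
P=np.array([C+uy*y+[0,0,.065] for y in KY])
print(cv2.projectPoints(P,cv2.Rodrigues(T[:3,:3])[0],T[:3,3],c['mtx'],np.array([c['k1'],0,0,0,0]))[0][:,0].round(1))
print([(d['conf'],d['centre']) for d in look_for("wrist","key_1_top")])
E
```

```text
[-0.78  0.38  0.43  1.81 -0.18  1.   -0.05]
[-0.77  0.67  0.26  1.88 -0.28  0.63 -0.11]
[-0.72  0.66  0.3   1.91 -0.31  0.62  0.01]
[-0.65  0.65  0.33  1.93 -0.34  0.61  0.13]
[-0.58  0.66  0.35  1.93 -0.37  0.61  0.24]
3.8083 [0.50905006 0.22932901 0.25979618] [ 0.074006   -0.11907922  0.2414897 ] 0.005176097951950438
[[254.9 121.5]
 [254.8 166.6]
 [254.6 208. ]
 [254.5 246. ]]
[(0.63, [253.8, 123.2]), (0.58, [257.3, 205.1])]
```

View pics/w0.png

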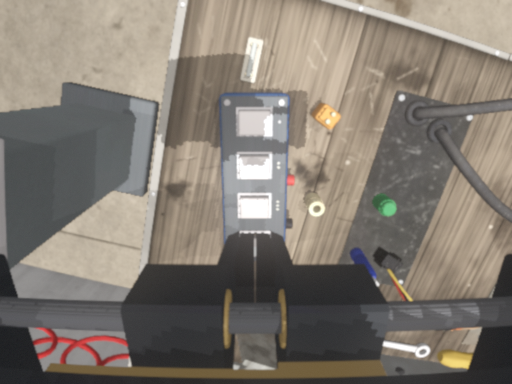

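The wrist view shows keys 1–3 at about (254,122), (254,166) and (254,206), within 2 px of the predictions. The pose is confirmed, so I'll tap.

Run:
```python
from h import *
for i,y in enumerate(KY):
    p=C+uy*y
    goto(p+[0,0,.095],q) if i==0 else movel(p+[0,0,.08],.15)
    movel(p+[0,0,.071],.05); wait(.15)
    f0=sense()['force'][2]
    hit=movel(p+[0,0,.0605 if i!=2 else .0595],.012,until_force=2.8)
    s=sense(); print(i+1,hit,s['ee_pos'].round(4) if hasattr(s['ee_pos'],'round') else s['ee_pos'],s['force'][2]-f0,s['clock'])
    movel(p+[0,0,.08],.08)
im=camera("scene"); cv2.imwrite("pics/s1.png",cv2.resize(cv2.cvtColor(im,cv2.COLOR_RGB2BGR)[160:310,170:370],None,fx=4,fy=4,interpolation=cv2.INTER_CUBIC))
```

```text
1 True [0.4994 0.2716 0.0626] 3.248359769710151 6.0333
2 True [0.5108 0.2228 0.0626] 4.6262120444442125 8.0417
3 True [0.5221 0.1742 0.0609] 4.544889211902794 10.1583
4 True [0.5337 0.1255 0.0624] 3.7888101841302038 12.2
```

View pics/s1.png

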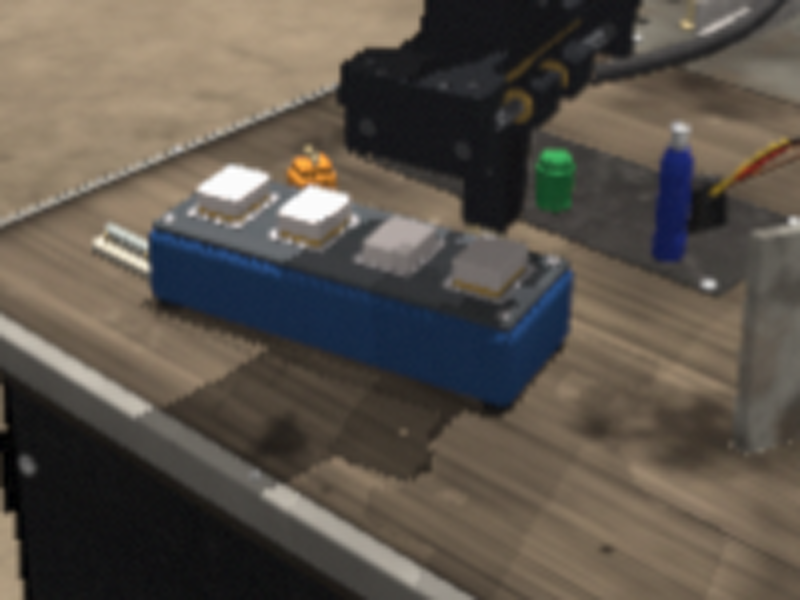

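Each tap registered at about 2.4 mm travel. Key 3 resisted at 61 mm and at (400,243) still shows no band, so it stayed latched. Now the firm press on key 3.

Run:
```python
from h import *
p=C+uy*KY[2]
movel(p+[0,0,.08],.15); movel(p+[0,0,.066],.05); wait(.15)
f0=sense()['force'][2]
hit=movel(p+[0,0,.0535],.012,until_force=14)
s=sense(); print(hit,s['ee_pos'],s['force'][2]-f0,s['clock'])
movel(p+[0,0,.09],.08); movel(p+[0,0,.25],.2)
im=camera("scene"); cv2.imwrite("pics/s2.png",cv2.resize(cv2.cvtColor(im,cv2.COLOR_RGB2BGR)[160:310,170:370],None,fx=4,fy=4,interpolation=cv2.INTER_CUBIC))
print(sense()['clock'])
```

```text
True [0.52227644 0.17422645 0.05699315] 5.77948177604602 14.475
16.0417
```

View pics/s2.png

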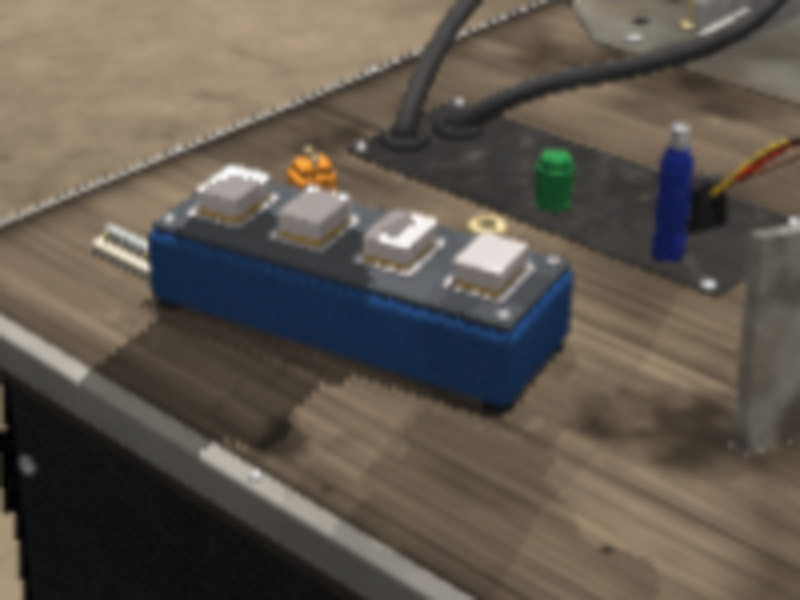

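Key 3 at (400,240) now shows its yellow band, so all four keys are up. The plug, bush and strip are where they were.

```bash
python3 -c "
from bench import *
print(hand_in())"
```

```text
the job is handed in; nothing more can be done
None
```

I tapped keys 1 to 4 lightly from left to right, then pressed the latched key 3 until its catch let go; the last picture shows all four keys up and the plug, bush and strip undisturbed, and I handed the job in at about 16 s.

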